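# Turn the parts carousel to bring the red box to the front

### The job

Bring the small red box round to the front of the parts carousel: push one or more of its orange finger posts so that the round tray turns, until the red box stands centred in front of the yellow arrow of the foot. Only push the posts, gently and without gripping them; do not touch the parts that lie on the tray, let them stay in their compartments, and leave everything else on the desk where it is. Finish with the tray at rest and the hand clear of it.

Things in the scene. Friction and masses are not known exactly. Their poses are not given: they have to be found in the camera images.
- foot: Fixed foot of the carousel, a black disc 210 mm in diameter and 14 mm high, screwed to the desk (place and yaw vary). Origin: centre of its underside, on the tray's axis, on the desk; z up. Its -x axis is the front: a flat black tongue (34 mm wide, 8 mm high, about 170 mm out from the axis) with a yellow arrow lies on it.
- tray: Grey round tray, 276 mm wide, 12 mm thick; turns both ways about the foot's vertical axis, stays where left, takes about 1 N at a post. Origin: centre of its underside, 16 mm above the desk; axes turn with it. Two crossed dividers on its diagonals (4 mm thick, 222 mm long, tops 48 mm above the desk) make compartments at its +x, +y, -x, -y. Hub in the middle: 28 mm wide, top 58 mm above the desk.
- post_0 (a point): Top centre of one of the four orange upright finger posts near the tray's rim, at the ends of the dividers, 45 degrees from the tray's +x axis, counterclockwise from above. Each is 14 mm in diameter, 125 mm from the tray's axis, rises from the tray's face (28 mm above the desk) to 76 mm above the desk and turns with the tray.
- post_1 (a point): Top centre of one of the four orange upright finger posts near the tray's rim, at the ends of the dividers, 135 degrees from the tray's +x axis, counterclockwise from above. Each is 14 mm in diameter, 125 mm from the tray's axis, rises from the tray's face (28 mm above the desk) to 76 mm above the desk and turns with the tray.
- post_2 (a point): Top centre of one of the four orange upright finger posts near the tray's rim, at the ends of the dividers, 225 degrees from the tray's +x axis, counterclockwise from above. Each is 14 mm in diameter, 125 mm from the tray's axis, rises from the tray's face (28 mm above the desk) to 76 mm above the desk and turns with the tray.
- post_3 (a point): Top centre of one of the four orange upright finger posts near the tray's rim, at the ends of the dividers, 315 degrees from the tray's +x axis, counterclockwise from above. Each is 14 mm in diameter, 125 mm from the tray's axis, rises from the tray's face (28 mm above the desk) to 76 mm above the desk and turns with the tray.
- red_box: Small red printed card box, 40x50x60 mm high, standing loose in one of the four compartments about 70 mm from the tray's axis. Origin: centre of its underside, on the tray's face. This is the part to bring to the front. Which compartment it stands in varies.
- tape_roll: Roll of black tape, 57x54x19 mm, lying loose in another compartment about 70 mm from the axis; origin at the centre of its underside.
- bearing: Steel ball bearing, 52 mm in diameter, 15 mm high, lying loose in another compartment about 70 mm from the axis; origin at the centre of its underside.
- brown_carton: Small brown taped carton, 24x36x20 mm high, lying loose in another compartment about 70 mm from the axis; origin at the centre of its underside.
- calculator: Desk calculator, 140x100x20 mm, to the left of the carousel; bystander; origin at the centre of its underside.
- wrench: Open-ended steel wrench, 164 mm long along its y, 30 mm wide, 7 mm high, to the right of the carousel; bystander; origin at the centre of its underside.
- brake_pad: Dark grey brake pad, 116 mm long along its y, 54 mm wide, 16 mm high, to the right of the carousel; bystander; origin at the centre of its underside.

How it is judged:
By the outcome, as a careful person would: the job done as asked, in the order asked, and still so for the second after the job is handed in, with the robot touching nothing.
It also fails if it takes over 51 s, if anything falls off the work surface, if the arm or the gripper's body presses on something with over 40 N, if the wrist force passes 120 N, or if a joint passes its speed limit or range.

### The arm

A 6-joint arm with a two-finger parallel gripper is mounted at the origin on a cart in front of the work surface, level with it; the furniture and walls round the work are solid. World frame = base frame: x ahead of the robot, y to its left, z up, the work surface at z = 0. Lengths are in mm, angles in rad, forces in N, time in s.
With the tool pointing down it reaches from about 275 to 1000 mm from the base axis. Payload 8.4 kg.
Tool frame: the origin (TCP) lies at the very end of the fingers, on their centre line; the grasp point (between the pads) lies 19 mm behind it (r.pinch_z is the distance from the TCP to the grasp point, in mm); z points along the fingers, y is the line along which they close (so a half turn about z gives the same grasp; the last joint's range is limited). The gripper opens to 85 mm and grips with 20 to 120 N. Pads are 22 mm wide; open, the fingers measure 114 mm over their backs; the gripper's body (76 mm by 85 mm) begins 54 mm behind the grasp point. The pads swing forward as they close: fully open they stand 13 mm farther back than shut.
Start: joints at [-1.172, 0.353, 1.633, -0, 1.155, -0.002], TCP at [243.846, -575.471, 231.281] pointing down, gripper open.
Joint ranges: [-2.63, 2.63], [-0.92, 2.1], [0.06, 2.66], [-1.3, 4.44], [0, 2.69], [-3.02, 3.02]. Speed limits (rad/s): [2.22, 2.22, 2.79, 3.14, 3.14, 3.14].

### API

Orientations are given as [roll, pitch, yaw] about the fixed x, y, z axes, in that order (R = Rz(yaw) Ry(pitch) Rx(roll)).
In Python, from rig import r gives the robot as it stands.
- The arm moves only by the tool carry_out, never from a script. Its argument "series" is a list of rows, each a list of 7 numbers: the turn, a rotation vector about the tool's x, y, z as a fraction of full scale, then the shift along the tool's x, y, z as a fraction of full scale, then the gripper command: -1 is fully open, 1 is shut, values between are in proportion. A call has 1 to 8 rows; each row is the pose to reach, as a shift and turn from the pose commanded when the call began, along the tool's axes at that moment, turning the shorter way round; what a row does not reach only later rows make up. Full scale, the value 1, is 0.25 m for a shift and pi rad for a turn. A row lasts 1/8 s, in which the tool goes at most 62.5 mm and 10.7 degrees, less where a joint would pass 70% of its speed; a pose out of reach is approached as far as the arm can. A call with a number of a shift or a turn outside -1 to 1 is refused whole. A call with a gripper value outside its range is refused whole. The fingers move at their own pace and stop on an object; "force" is the grip in N (left out, the last holds). Time passes only in rows, so rows that repeat a pose let the fingers close. It gives the time, the measured TCP pose, the force, the opening and the grip force at its end, in the units of the state.
- r.sense(): the state, without advancing time (a new reading comes with each control period).
- r.grab_frame(name): name is "side" or "top" or "wrist"; returns the picture (400x640x3 uint8, red, green, blue); there is no depth.
- r.get_calibration(name): a dict with "K" (3x3 intrinsics, pixels), "distortion" ([k1, k2, p1, p2, k3] as OpenCV has them; the pictures are not rectified), "pose" (4x4, takes a point from camera to world coordinates). Camera axes: x right, y up, looking along -z (the intrinsics and any distortion apply to the point x, -y, -z); pixel columns grow to the right and rows downward; lengths in mm; the calibration is good to about 2 mm. A picture is of the moment at which its call begins: read the wrist's pose just before it. get_calibration takes no time and is no camera call; for the wrist camera it gives the pose at the moment of the call.
- r.sign_off(): hands the job in; it is judged then, once.
Trained networks look in the newest picture that a camera, given by its name, has taken for a name from the list of things; names that differ only in an ending like _2 or _b are one class to them, and where a whole thing is asked for, a point or a joint stands for the part that bears it (a point fixed in the world has none). Each returns a list of dicts, best first, with "score" (0 to 1); they miss things now and then, are a little off and sometimes report something else, mostly with a low value. They report only what shows in the picture. A call takes as long as a camera call.
- r.silhouettes(camera, label): "region" (400x640 bool, what is visible of it) and "position" ([row, column] in pixels, amid what is visible of it).
The state is a dict: "clock": time; "qpos": joint angles; "qvel": joint speeds; "joint_efforts": joint torques, N m; "eef_pos": TCP position; "tcp_rot": TCP orientation; "contact_force": force on the tool from outside, world axes, zero at the start; "wrist_torque": the same for the moment, N m; "opening": opening from 0.0 (shut) to 1.0 (fully open); "grasp_force": force on a finger pad.
Only numpy, scipy, OpenCV 4.12 (cv2) and the standard library are available. Lean on these libraries where they do the work, as an engineer would, in place of code of your own. Each camera call takes 0.05 s, during which the arm holds its last target. There are 200 camera calls.

## Working session

There is one attempt and no reset: what is moved stays moved. The work goes in short steps, Python scripts to look and compute and a tool call to move; the robot and the scene stay as the last step left them, time stands still between calls to the robot, and variables do not carry over. Pictures are saved under pics/ and viewed, at most 10 in all, crops included, and the job is handed in when it is done.

Besides the shell and the picture viewer there is one more tool, called by a JSON object that holds its "api" and its "payload". carry_out: Moves the arm, as the interface text tells. Its arguments: {"type":"object","properties":{"series":{"type":"array"},"force":{"type":"number"}},"required":["series"]}

```bash
mkdir -p pics
cat > h.py <<'E'
import numpy as np, cv2
from rig import r
def ray(cam,px,z):
    c=r.get_calibration(cam);K=np.array(c["K"],float);d=np.array(c["distortion"],float);T=np.array(c["pose"],float)
    p=cv2.undistortPoints(np.array([[px]],float),K,d)[0,0]
    v=T[:3,:3]@np.array([p[0],-p[1],-1]);o=T[:3,3]
    return (o+v*(z-o[2])/v[2])
def save(cam,name):
    im=r.grab_frame(cam);cv2.imwrite(f"pics/{name}.png",im[:,:,::-1]);return im
E
python3 - <<'E'
from h import *
save("top","top0")
for l,z in [("foot",8),("tray",28),("post_0",60),("red_box",88),("tape_roll",47),("bearing",43),("brown_carton",48),("calculator",20),("wrench",7),("brake_pad",16)]:
    for s in r.silhouettes("top",l)[:5]:
        p=s["position"]; print(l,round(s["score"],2),np.round(p),int(s["region"].sum()),ray("top",[p[1],p[0]],z).round())
print(r.get_calibration("top")["pose"]); s=r.sense();print(s["clock"],s["tcp_rot"],s["eef_pos"])
E
```

```text
foot 0.63 [219. 266.] 6243 [555. 113.   8.]
foot 0.62 [270. 263.] 134 [404. 118.   8.]
tray 0.62 [217. 268.] 6055 [558. 105.  28.]
post_0 0.64 [216. 269.] 6098 [561.  98.  60.]
red_box 0.6 [232. 278.] 261 [514.  66.  88.]
tape_roll 0.51 [235. 244.] 161 [505. 171.  47.]
bearing 0.59 [209. 287.] 186 [583.  47.  43.]
brown_carton 0.4 [198. 253.] 115 [611. 145.  48.]
calculator 0.57 [163. 214.] 1555 [720. 271.  20.]
wrench 0.71 [242. 434.] 195 [ 492. -385.    7.]
brake_pad 0.82 [195. 433.] 685 [ 630. -380.   16.]
brake_pad 0.74 [229. 244.] 195 [522. 176.  16.]
[[ 1.42656203e-02  9.94746750e-01 -1.01367624e-01  4.84804734e+02]
 [-9.99730164e-01  1.23310070e-02 -1.96861849e-02 -6.76895410e+01]
 [-1.83328035e-02  1.01621107e-01  9.94654241e-01  1.27415566e+03]
 [ 0.00000000e+00  0.00000000e+00  0.00000000e+00  1.00000000e+00]]
0.55 [-3.14159244e+00  1.34759713e-05  4.00781081e-01] [ 243.82525446 -575.47952777  231.28590421]
```

View pics/top0.png

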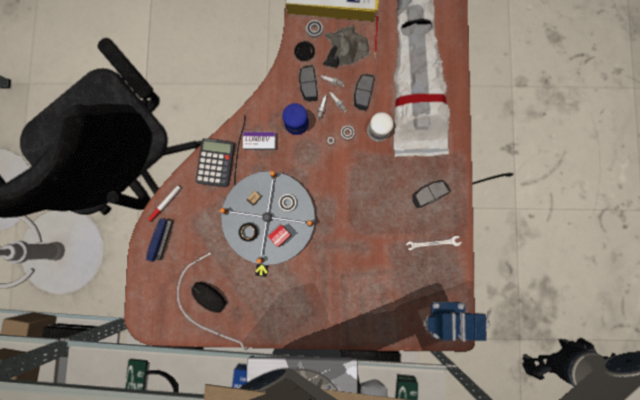

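```bash
cat > m.py <<'E'
from h import *
def blobs(im,lo,hi,box,cam,z,amin=4):
    hsv=cv2.cvtColor(im,cv2.COLOR_RGB2HSV);m=cv2.inRange(hsv,lo,hi);k=np.zeros_like(m);y0,y1,x0,x1=box;k[y0:y1,x0:x1]=m[y0:y1,x0:x1]
    n,_,st,c=cv2.connectedComponentsWithStats(k)
    return [(c[i].round(1),int(st[i,4]),ray(cam,c[i],z)) for i in range(1,n) if st[i,4]>=amin]
def measure(tag):
    im=save("top",tag);box=(160,285,210,330)
    s=r.silhouettes("top","tray")[0]["region"].astype(np.uint8)
    P=blobs(im,(8,130,120),(20,255,255),box,"top",65)
    Y=blobs(im,(22,130,120),(35,255,255),box,"top",8)
    R=r.silhouettes("top","red_box")[:1]
    for n,L in (("post",P),("arrow",Y)):
        for b in L: print(n,b[0],b[1],b[2].round(1))
    c=max(cv2.findContours(s,cv2.RETR_EXTERNAL,cv2.CHAIN_APPROX_NONE)[0],key=len)
    e=cv2.fitEllipse(cv2.convexHull(c));print("tray ellipse",e,ray("top",e[0],26).round(1))
    p=R[0]["position"];print("red",R[0]["score"],p,ray("top",p[::-1],75).round(1))
    x=cv2.resize(im[160:285,210:335],(600,600),interpolation=cv2.INTER_CUBIC);cv2.imwrite(f"pics/{tag}c.png",x[:,:,::-1])
    return P,Y
E
python3 - <<'E'
from m import *
measure("a"); save("side","s0")
E
```

```text
post [272.2 172.7] 22 [683.9  90.2  65. ]
post [324.4 172.8] 5 [685.4 -59.5  65. ]
post [221.9 210. ] 21 [574.9 231.3  65. ]
post [309.2 222.8] 20 [542.  -18.5  65. ]
post [258.9 260.4] 17 [434.2 121.4  65. ]
arrow [261.1 269.4] 66 [405.6 123.    8. ]
tray ellipse ((267.7040710449219, 217.65533447265625), (92.77317810058594, 93.23504638671875), 55.48509979248047) [557.1 105.   26. ]
red 0.79 [233.4, 278.8] [510.5  65.9  75. ]
```

View pics/ac.png

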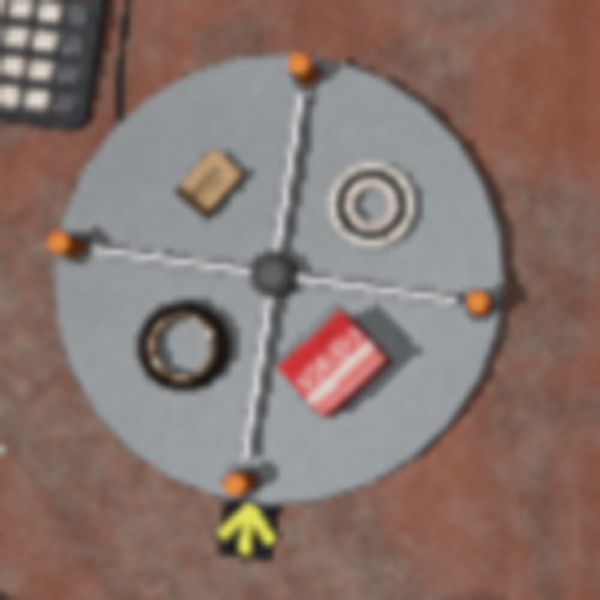

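View pics/s0.png

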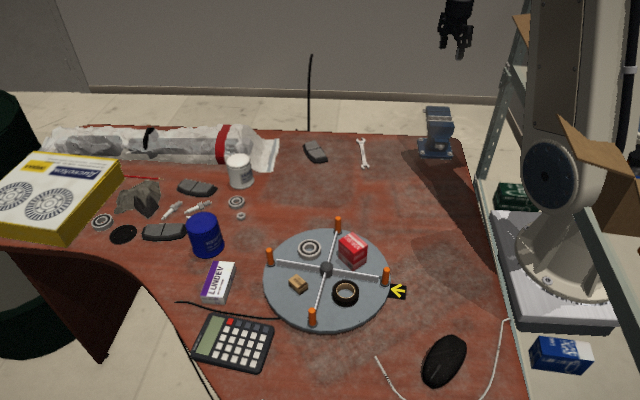

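```bash
cat > p.py <<'E'
from h import *
from scipy.spatial.transform import Rotation as R
A=np.array([558.5,106.])
def rows(T,s=None):
    if s is None: s=r.sense();s=(s["eef_pos"],s["tcp_rot"][2])
    p,yaw=s;M=R.from_euler("xyz",[np.pi,0,yaw]).as_matrix()
    for x,y,z,w in T:
        d=M.T@(np.array([x,y,z])-p)/250;print([0,0,round(-((w-yaw+np.pi)%(2*np.pi)-np.pi)/np.pi,3)]+[round(v,3) for v in d]+[1])
def tcp(th,gap=0,off=18):
    t=np.radians(th);q=A+125*np.array([np.cos(t),np.sin(t)])-(off+gap)*np.array([np.sin(t),-np.cos(t)])
    return q,t-np.pi/2
E
python3 - <<'E'
from p import *
s=r.sense();q,w=tcp(172.8,20);print(q,w,s["contact_force"])
p=np.array(s["eef_pos"]);y=s["tcp_rot"][2];g=np.array([*q,231.]);
pts=[p+(g-p)*k/3 for k in range(4)]; ws=[y+(w-y)*k/3 for k in range(4)]
for k in range(3): rows([[*pts[k+1],ws[k+1]]],(pts[k],ws[k]))
E
```

```text
[429.72299946  83.96629555] 1.445132620651305 [-0.42598927 -0.05005056 -0.45013523]
[0, 0, np.float64(-0.111), np.float64(0.571), np.float64(-0.713), np.float64(0.0), 1]
[0, 0, np.float64(-0.111), np.float64(0.78), np.float64(-0.475), np.float64(0.0), 1]
[0, 0, np.float64(-0.111), np.float64(0.895), np.float64(-0.181), np.float64(0.0), 1]
```

{"api": "carry_out", "payload": {"series": [[0,0,-0.03,0.14,-0.18,0,1],[0,0,-0.055,0.29,-0.36,0,1],[0,0,-0.08,0.43,-0.54,0,1],[0,0,-0.11,0.57,-0.71,0,1],[0,0,-0.11,0.57,-0.71,0,1],[0,0,-0.11,0.57,-0.71,0,1]]}}

```text
clock: 1.5
eef_pos: [306.1, -356.9, 231.7]
tcp_rot: [3.14, 0.0, 0.747]
contact_force: [-0.8, -0.9, 0.1]
opening: -0.001
grasp_force: 0.0
```

{"api": "carry_out", "payload": {"series": [[0,0,-0.03,0.2,-0.12,0,1],[0,0,-0.055,0.39,-0.24,0,1],[0,0,-0.08,0.58,-0.36,0,1],[0,0,-0.11,0.78,-0.475,0,1],[0,0,-0.11,0.78,-0.475,0,1],[0,0,-0.11,0.78,-0.475,0,1]]}}

```text
clock: 2.25
eef_pos: [368.8, -137.8, 231.4]
tcp_rot: [3.141, 0.001, 1.091]
contact_force: [-0.3, -0.6, 0.1]
opening: -0.001
grasp_force: 0.0
```

{"api": "carry_out", "payload": {"series": [[0,0,-0.03,0.22,-0.045,0,1],[0,0,-0.055,0.45,-0.09,0,1],[0,0,-0.08,0.67,-0.135,0,1],[0,0,-0.11,0.895,-0.18,0,1],[0,0,-0.11,0.895,-0.18,0,1],[0,0,-0.11,0.895,-0.18,0,1]]}}

```text
clock: 3.0
eef_pos: [431.7, 80.9, 231.0]
tcp_rot: [-3.141, 0.001, 1.435]
contact_force: [0.2, 0.4, 0.4]
opening: -0.003
grasp_force: 0.0
```

Run:
```python
from p import *
s=r.sense();print(s["clock"],s["eef_pos"],s["tcp_rot"],s["contact_force"],s["opening"])
q,w=tcp(172.8,20);rows([[*q,50,w]])
save("wrist","w0");
```

```text
3.0 [431.692164    80.89015566 230.96712805] [-3.14086219e+00  8.69826860e-04  1.43509857e+00] [0.18744399 0.43644607 0.42513877] -0.0030538767258925905
[0, 0, np.float64(-0.003), np.float64(0.011), np.float64(-0.009), np.float64(0.724), 1]
```

View pics/w0.png

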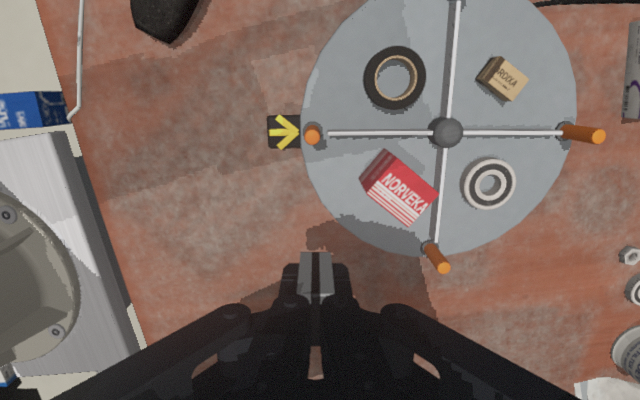

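Run:
```python
from m import *
im=cv2.imread("pics/w0.png")[:,:,::-1].copy()
for n,lo,hi,z in (("post",(8,130,120),(20,255,255),60),("arrow",(22,130,120),(35,255,255),8)):
    for b in blobs(im,lo,hi,(80,300,250,620),"wrist",z,60): print(n,b[0],b[1],b[2].round(1))
for l,z in (("red_box",75),("tape_roll",40),("bearing",36)):
    s=r.silhouettes("wrist",l)[0];print(l,s["score"],s["position"],ray("wrist",s["position"][::-1],z).round(1))
for n,p,z in (("hub",(447,132),57),("frontposttop",(312,132),76),("redtop1",(408,192),88)): print(n,ray("wrist",p,z).round(1))
```

```text
post [311.7 135. ] 229 [435.3 122.6  60. ]
post [588.4 132.2] 400 [686.4  92.5  60. ]
post [437.7 258.9] 373 [543.3 -15.5  60. ]
arrow [284.2 131.5] 488 [406.4 124.3   8. ]
red_box 0.6 [186.1, 393.5] [501.3  70.   75. ]
tape_roll 0.69 [71.5, 409.0] [530.1 165.2  40. ]
bearing 0.79 [183.4, 495.2] [612.   47.8  36. ]
hub [556.8 109.   57. ]
frontposttop [436.3 127.1  76. ]
redtop1 [510.8  67.2  88. ]
```

{"api": "carry_out", "payload": {"series": [[0,0,0,0,0,0.18,1],[0,0,0,0,0,0.36,1],[0,0,0,0,0,0.54,1],[0,0,0,0,0,0.72,1],[0,0,0,0,0,0.72,1],[0,0,0,0,0,0.72,1]]}}

```text
clock: 3.95
eef_pos: [432.3, 82.1, 52.5]
tcp_rot: [3.141, -0.0, 1.436]
contact_force: [-0.2, -0.2, 1.6]
opening: -0.004
grasp_force: 0.0
```

Run:
```python
import p; from p import *
p.A=np.array([559,106.8])
s=None;
for L in (([172.8,10],[172.8,5],[172.8,1],[171.2,0],[169.6,0],[168,0],[166.4,0],[164.8,0]),[(t,0) for t in np.arange(163,148,-2)],[(t,0) for t in (147.2,145.4,143.6,141.8,140.2,138.8,137.8,137)]):
    T=[[*tcp(t,g)[0],50,tcp(t,g)[1]] for t,g in L]
    rows(T,s); s=(np.array(T[-1][:3]),T[-1][3]); print()
```

```text
[0, 0, np.float64(-0.003), np.float64(0.05), np.float64(-0.01), np.float64(0.01), 1]
[0, 0, np.float64(-0.003), np.float64(0.07), np.float64(-0.01), np.float64(0.01), 1]
[0, 0, np.float64(-0.003), np.float64(0.086), np.float64(-0.01), np.float64(0.01), 1]
[0, 0, np.float64(0.006), np.float64(0.104), np.float64(-0.012), np.float64(0.01), 1]
[0, 0, np.float64(0.015), np.float64(0.118), np.float64(-0.014), np.float64(0.01), 1]
[0, 0, np.float64(0.024), np.float64(0.132), np.float64(-0.015), np.float64(0.01), 1]
[0, 0, np.float64(0.033), np.float64(0.146), np.float64(-0.016), np.float64(0.01), 1]
[0, 0, np.float64(0.042), np.float64(0.16), np.float64(-0.016), np.float64(0.01), 1]

[0, 0, np.float64(0.01), np.float64(0.016), np.float64(-0.002), np.float64(-0.0), 1]
[0, 0, np.float64(0.021), np.float64(0.033), np.float64(-0.004), np.float64(-0.0), 1]
[0, 0, np.float64(0.032), np.float64(0.051), np.float64(-0.005), np.float64(-0.0), 1]
[0, 0, np.float64(0.043), np.float64(0.069), np.float64(-0.005), np.float64(-0.0), 1]
[0, 0, np.float64(0.054), np.float64(0.086), np.float64(-0.005), np.flo
[... 256 characters left out ...]
loat64(-0.0), 1]

[0, 0, np.float64(0.01), np.float64(0.016), np.float64(-0.002), np.float64(-0.0), 1]
[0, 0, np.float64(0.02), np.float64(0.032), np.float64(-0.004), np.float64(-0.0), 1]
[0, 0, np.float64(0.03), np.float64(0.047), np.float64(-0.005), np.float64(-0.0), 1]
[0, 0, np.float64(0.04), np.float64(0.063), np.float64(-0.005), np.float64(-0.0), 1]
[0, 0, np.float64(0.049), np.float64(0.077), np.float64(-0.005), np.float64(-0.0), 1]
[0, 0, np.float64(0.057), np.float64(0.09), np.float64(-0.005), np.float64(-0.0), 1]
[0, 0, np.float64(0.062), np.float64(0.098), np.float64(-0.004), np.float64(-0.0), 1]
[0, 0, np.float64(0.067), np.float64(0.106), np.float64(-0.004), np.float64(-0.0), 1]
```

{"api": "carry_out", "payload": {"series": [[0,0,-0.003,0.05,-0.01,0.01,1],[0,0,-0.003,0.07,-0.01,0.01,1],[0,0,-0.003,0.086,-0.01,0.01,1],[0,0,0.006,0.104,-0.012,0.01,1],[0,0,0.015,0.118,-0.014,0.01,1],[0,0,0.024,0.132,-0.015,0.01,1],[0,0,0.033,0.146,-0.016,0.01,1],[0,0,0.042,0.16,-0.016,0.01,1]]}}

```text
clock: 4.95
eef_pos: [432.7, 122.8, 48.8]
tcp_rot: [-3.141, 0.0, 1.304]
contact_force: [-0.7, -0.3, 0.5]
opening: -0.001
grasp_force: 0.5
```

Run:
```python
from m import *
measure("b");print(r.sense()["contact_force"],r.sense()["eef_pos"])
```

```text
post [278.4 174.2] 20 [680.   72.4  65. ]
post [324.9 174. ] 7 [681.9 -60.9  65. ]
post [325.2 183.8] 4 [653.8 -62.4  65. ]
post [223. 204.] 21 [592.1 228.7  65. ]
post [307.7 228.5] 14 [525.7 -14.5  65. ]
tray ellipse ((267.55059814453125, 217.3883819580078), (93.06563568115234, 94.6118392944336), 98.74751281738281) [557.9 105.5  26. ]
red 0.51 [234.4, 275.4] [507.6  75.4  75. ]
[ 0.63868437 -0.94721965 -0.11806746] [432.81727454 122.83992485  48.72687027]
```

View pics/bc.png

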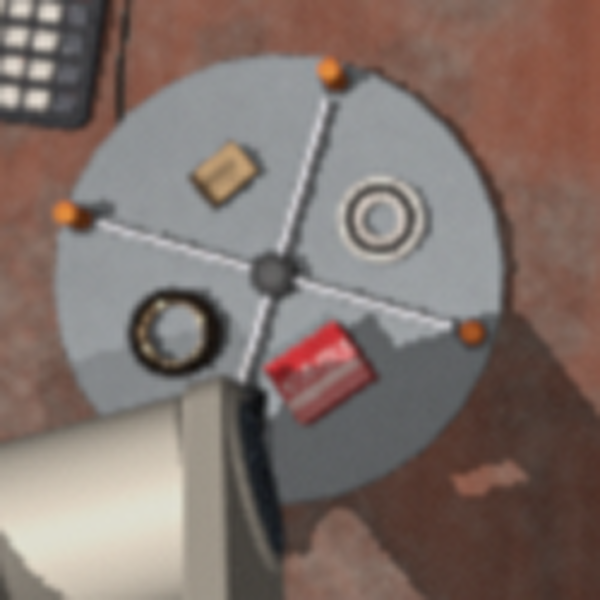

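{"api": "carry_out", "payload": {"series": [[0,0,0.01,0.016,-0.002,0,1],[0,0,0.021,0.033,-0.004,0,1],[0,0,0.032,0.051,-0.005,0,1],[0,0,0.043,0.069,-0.005,0,1],[0,0,0.054,0.086,-0.005,0,1],[0,0,0.066,0.104,-0.004,0,1],[0,0,0.077,0.121,-0.003,0,1],[0,0,0.088,0.139,-0.001,0,1]]}}

```text
clock: 6.1
eef_pos: [441.6, 156.2, 48.7]
tcp_rot: [-3.141, 0.0, 1.028]
contact_force: [-0.3, -1.2, -0.1]
opening: 0.0
grasp_force: 0.5
```

{"api": "carry_out", "payload": {"series": [[0,0,0.01,0.016,-0.002,0,1],[0,0,0.02,0.032,-0.004,0,1],[0,0,0.03,0.047,-0.005,0,1],[0,0,0.04,0.063,-0.005,0,1],[0,0,0.049,0.077,-0.005,0,1],[0,0,0.057,0.09,-0.005,0,1],[0,0,0.062,0.098,-0.004,0,1],[0,0,0.067,0.106,-0.004,0,1]]}}

```text
clock: 7.1
eef_pos: [454.5, 179.5, 48.8]
tcp_rot: [-3.142, 0.0, 0.818]
contact_force: [-0.4, -0.8, -0.7]
opening: -0.001
grasp_force: 0.5
```

Run:
```python
import p; from p import *; from m import measure
P,_=measure("c")
p.A=np.array([559,106.8])
for b in P:
    d=b[2][:2]-p.A
    if abs(np.hypot(*d)-125)<8: print("ang",np.degrees(np.arctan2(d[1],d[0]))%90)
s=r.sense();print(s["contact_force"],s["eef_pos"],s["tcp_rot"][2])
rows([[*tcp(t)[0],50,tcp(t)[1]] for t in (136,135,134,133,132,131,130,129)])
```

```text
post [324.6 173. ] 7 [684.8 -60.   65. ]
post [233.8 185.6] 22 [645.4 199.6  65. ]
post [296.4 184.9] 17 [649.6  19.9  65. ]
post [325.  184.7] 7 [651.  -61.7  65. ]
post [297.1 247.1] 14 [472.9  14.6  65. ]
arrow [261.3 269.5] 68 [405.4 122.5   8. ]
tray ellipse ((267.4979248046875, 217.4286346435547), (92.41239166259766, 93.12018585205078), 22.721364974975586) [557.7 105.7  26. ]
red 0.65 [236.1, 264.8] [502.4 105.1  75. ]
ang 47.03053438059963
ang 46.1883514833221
ang 46.94683431335304
[-0.88691527  0.43453932 -0.2419265 ] [454.80928788 179.61697274  48.85040376] 0.8186689330103276
[0, 0, np.float64(0.005), np.float64(0.008), np.float64(0.002), np.float64(-0.005), 1]
[0, 0, np.float64(0.011), np.float64(0.017), np.float64(0.001), np.float64(-0.005), 1]
[0, 0, np.float64(0.016), np.float64(0.025), np.float64(0.0), np.float64(-0.005), 1]
[0, 0, np.float64(0.022), np.float64(0.034), np.float64(-0.0), np.float64(-0.005), 1]
[0, 0, np.float64(0.027), np.float64(0.043), np.float64(-0.001), np.float64(-0.005), 1]
[0, 0, np.float64(0.033), np.float64(0.052), np.float64(-0.001), np.float64(-0.005), 1]
[0, 0, np.float64(0.038), np.float64(0.061), np.float64(-0.002), np.float64(-0.005), 1]
[0, 0, np.float64(0.044), np.float64(0.069), np.float64(-0.002), np.float64(-0.005), 1]
```

{"api": "carry_out", "payload": {"series": [[0,0,0.005,0.008,0,0,1],[0,0,0.011,0.017,0,0,1],[0,0,0.016,0.025,0,0,1],[0,0,0.022,0.034,-0.001,0,1],[0,0,0.027,0.043,-0.002,0,1],[0,0,0.033,0.052,-0.002,0,1],[0,0,0.038,0.061,-0.003,0,1],[0,0,0.041,0.065,-0.003,0,1]]}}

```text
clock: 8.25
eef_pos: [465.3, 192.0, 48.8]
tcp_rot: [3.142, -0.0, 0.689]
contact_force: [-0.9, -0.5, 0.1]
opening: -0.0
grasp_force: 0.5
```

Run:
```python
import p; from p import *; from m import measure
P,Y=measure("d")
p.A=np.array([559,106.8])
for b in P+Y:
    d=b[2][:2]-p.A; print("ang",np.hypot(*d).round(),np.degrees(np.arctan2(d[1],d[0])))
s=r.sense();print(s["clock"],s["contact_force"],s["eef_pos"],s["tcp_rot"][2])
rows([[*tcp(t)[0],50,tcp(t)[1]] for t in (130,129,128.6,128)])
```

```text
post [238.2 181.6] 21 [657.2 187.3  65. ]
post [300.1 189. ] 20 [638.    9.2  65. ]
post [292.5 251.1] 15 [461.5  27.2  65. ]
arrow [261.2 269.6] 65 [405.2 122.7   8. ]
tray ellipse ((267.5834045410156, 217.3373565673828), (93.26319122314453, 93.75016021728516), 19.070674896240234) [558.  105.4  26. ]
red 0.59 [239.5, 261.6] [492.8 113.8  75. ]
ang 127.0 39.328344479371665
ang 126.0 -51.03031825297245
ang 126.0 -140.75589583357436
ang 155.0 174.09528987850638
8.4 [ 0.30980058 -0.2014673   0.49721235] [465.32729981 192.01162758  48.87336523] 0.6898304541388549
[0, 0, np.float64(-0.003), np.float64(-0.004), np.float64(0.002), np.float64(-0.005), 1]
[0, 0, np.float64(0.003), np.float64(0.005), np.float64(0.001), np.float64(-0.005), 1]
[0, 0, np.float64(0.005), np.float64(0.008), np.float64(0.0), np.float64(-0.005), 1]
[0, 0, np.float64(0.008), np.float64(0.013), np.float64(-0.0), np.float64(-0.005), 1]
```

View pics/dc.png

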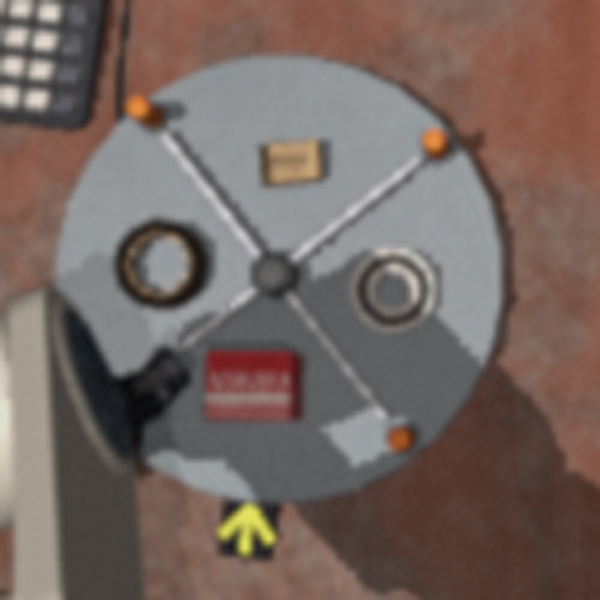

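{"api": "carry_out", "payload": {"series": [[0,0,0,-0.04,0,0,1],[0,0,0,-0.08,0,0,1],[0,0,0,-0.08,0,-0.1,1],[0,0,0,-0.08,0,-0.3,1],[0,0,0,-0.08,0,-0.5,1],[0,0,0,-0.08,0,-0.73,1],[0,0,0,-0.08,0,-0.73,1],[0,0,0,-0.08,0,-0.73,1]]}}

```text
clock: 9.4
eef_pos: [448.8, 178.6, 230.9]
tcp_rot: [-3.141, 0.0, 0.69]
contact_force: [-1.0, 0.3, -0.5]
opening: -0.001
grasp_force: 0.0
```

Run:
```python
from p import *
rows([[420,40,231,1.43]])
```

```text
[0, 0, np.float64(-0.236), np.float64(-0.442), np.float64(0.354), np.float64(-0.001), 1]
```

{"api": "carry_out", "payload": {"series": [[0,0,-0.05,-0.09,0.07,0,1],[0,0,-0.1,-0.18,0.14,0,1],[0,0,-0.15,-0.28,0.22,0,1],[0,0,-0.2,-0.37,0.3,0,1],[0,0,-0.236,-0.44,0.354,0,1],[0,0,-0.236,-0.44,0.354,0,1],[0,0,-0.236,-0.44,0.354,0,1]]}}

```text
clock: 10.28
eef_pos: [420.6, 41.1, 230.4]
tcp_rot: [-3.14, 0.0, 1.429]
contact_force: [-0.1, 0.4, -0.2]
opening: -0.003
grasp_force: 0.0
```

Run:
```python
from m import *
A=np.array([559,106.8]);an=lambda q:(np.hypot(*(q[:2]-A)).round(1),np.degrees(np.arctan2(q[1]-A[1],q[0]-A[0])).round(2))
r.sense();im=save("wrist","w1")
for n,lo,hi,z in (("post",(8,130,120),(20,255,255),60),("arrow",(22,130,120),(35,255,255),8)):
    for b in blobs(im,lo,hi,(0,330,200,640),"wrist",z,60): print(n,b[0],b[1],b[2].round(1),an(b[2]))
P,Y=measure("e")
for b in P+Y: print(an(b[2]))
im=save("top","e2")
for cam in ("wrist","top"):
    s=r.silhouettes(cam,"red_box")[0]["region"].astype(np.uint8)
    c=max(cv2.findContours(s,cv2.RETR_EXTERNAL,cv2.CHAIN_APPROX_NONE)[0],key=len);print(cam,cv2.boxPoints(cv2.minAreaRect(c)).round(1).tolist())
x=cv2.resize(im[160:285,210:335],(600,600),interpolation=cv2.INTER_CUBIC)
w=cv2.imread("pics/w1.png")[:,:,::-1];w=cv2.resize(w[0:300,230:530],(600,600),interpolation=cv2.INTER_CUBIC);
cv2.imwrite("pics/w1c.png",w[:,:,::-1])
```

```text
post [549.3 179.8] 405 [640.6  11.9  60. ] (np.float64(125.2), np.float64(-49.32))
post [360.7 187.9] 298 [462.9  28.9  60. ] (np.float64(123.7), np.float64(-140.97))
arrow [288.1  90.5] 520 [406.4 124.8   8. ] (np.float64(153.7), np.float64(173.26))
post [328.  161.8] 4 [717.5 -69.4  65. ]
post [238.2 181.6] 21 [657.2 187.3  65. ]
post [300.3 189.1] 18 [637.5   8.6  65. ]
post [230.  244.1] 20 [478.6 204.5  65. ]
tray ellipse ((267.32763671875, 216.76339721679688), (92.35430145263672, 94.66885375976562), 88.23248291015625) [559.7 106.2  26. ]
red 0.57 [236.6, 261.4] [500.9 114.6  75. ]
(np.float64(237.1), np.float64(-48.03))
(np.float64(126.9), np.float64(39.33))
(np.float64(125.7), np.float64(-51.34))
(np.float64(126.5), np.float64(129.47))
wrist [[353.6000061035156, 56.20000076293945], [415.0, 49.29999923706055], [422.5, 116.5], [361.0, 123.30000305175781]]
top [[253.0, 233.0], [272.0, 233.0], [272.0, 247.0], [253.0, 247.0]]
```

View pics/w1c.png

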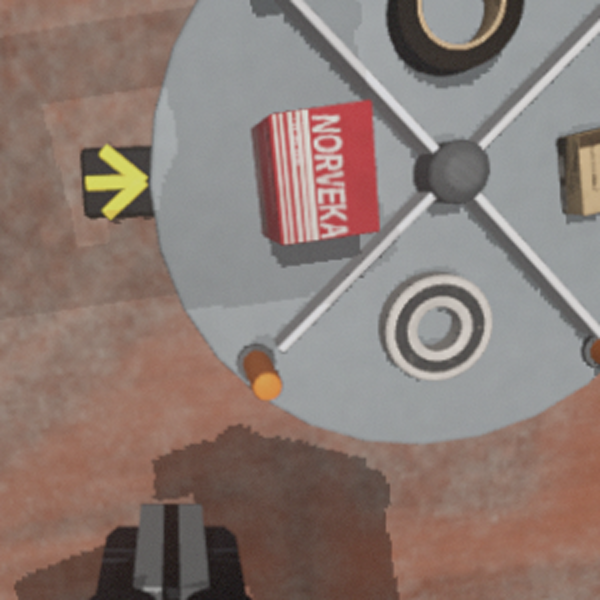

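View pics/ec.png

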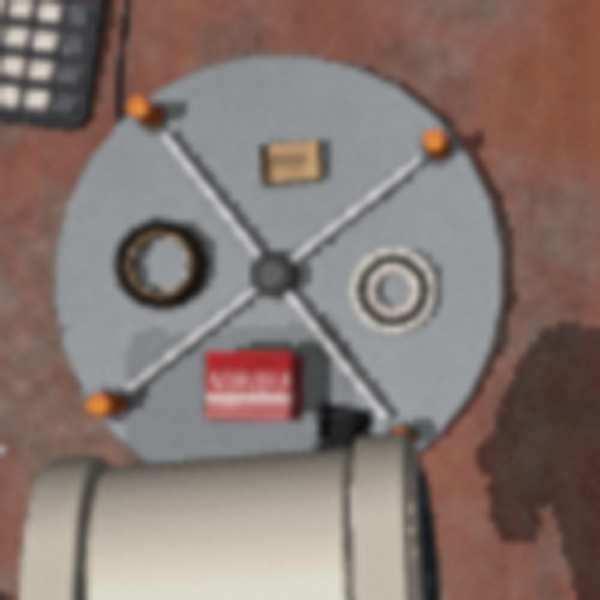

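Run:
```python
from h import *
for A in ([559,106.8],[558,106]):
  A=np.array(A)
  for cam,p,z in (("wrist",(392.8,87),88),("top",(210+250/4.8-.4,160+378/4.8-.4),85),("wrist",(288.1,90.5),8),("top",(261.2,269.6),8)):
    q=ray(cam,p,z);print(cam,q.round(1),np.hypot(*(q[:2]-A)).round(1),np.degrees(np.arctan2(q[1]-A[1],q[0]-A[0])).round(2))
for p in [(267,117),(372,101),(380,234),(283,245)]: print(ray("wrist",(230+p[0]/2,p[1]/2),88).round(1))
```

```text
wrist [494.1 114.6  88. ] 65.4 173.16
top [495.9 112.2  85. ] 63.3 175.15
wrist [406.7 124.7   8. ] 153.3 173.28
top [405.2 122.8   8. ] 154.7 174.08
wrist [494.1 114.6  88. ] 64.5 172.35
top [495.9 112.2  85. ] 62.4 174.34
wrist [406.7 124.7   8. ] 152.4 172.94
top [405.2 122.8   8. ] 153.8 173.74
[473.4 138.5  88. ]
[513.9 139.   88. ]
[514.   88.7  88. ]
[474.9  89.6  88. ]
```

{"api": "carry_out", "payload": {"series": [[0,0,0,-0.2,0,0,1],[0,0,0,-0.4,0,0,1],[0,0,0,-0.6,0,0,1],[0,0,0,-0.6,0,0,1],[0,0,0,-0.6,0,0,1]]}}

```text
clock: 11.25
eef_pos: [400.3, -107.5, 231.3]
tcp_rot: [-3.142, -0.0, 1.43]
contact_force: [0.3, 0.7, -0.5]
opening: 0.007
grasp_force: 0.0
```

```bash
python3 -c "
from rig import r
print(r.sense()['clock'],r.sense()['contact_force'],r.sign_off())"
```

```text
the job is handed in; nothing more can be done
11.25 [ 0.30505045  0.71010966 -0.52493345] None
```

The red box now stands in front of the yellow arrow, within about 1° by the camera images. I turned the tray by pushing one post, the other parts stayed in their compartments, the hand is clear, and the job was handed in at 11.25 s.

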